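# Wedge the rocking centrifuge slab

### The arm

A 6-joint arm with a two-finger parallel gripper is mounted at the origin on a cart in front of the work surface, level with it; the furniture and walls round the work are solid. World frame = base frame: x ahead of the robot, y to its left, z up, the work surface at z = 0. Lengths are in mm, angles in rad, forces in N, time in s.
With the tool pointing down it reaches from about 350 to 975 mm from the base axis. Payload 7.1 kg.
Tool frame: the origin (TCP) lies midway between the tips of the shut fingers; the grasp point (between the pads) lies 19 mm behind it (ctrl.grasp_offset is the distance from the TCP to the grasp point, in mm); z points along the fingers, y is the line along which they close (so a half turn about z gives the same grasp; the last joint's range is limited). The gripper opens to 88 mm and grips with 3 to 60 N. Pads are 20 mm wide; open, the fingers measure 115 mm over their backs; the gripper's body (75 mm by 178 mm) begins 61 mm behind the grasp point.
Start: joints at [-1.296, 0.423, 1.63, -0, 1.089, -0.019], TCP at [181.013, -598.197, 222.675] pointing down, gripper open.
Joint ranges: [-3, 3], [-0.9, 2.11], [0.09, 2.58], [-1.31, 4.45], [0.11, 2.69], [-2.54, 2.54]. Speed limits (rad/s): [2.39, 2.39, 3.01, 3.14, 3.14, 3.14].

### API

Orientations are given as a rotation vector (axis times angle).
In Python, from workcell import sensors, viewer, ctrl gives the robot as it stands. The module is installed in compiled form; this text tells all that it offers.
- The arm moves only by the shell command python3 -m handwheel 'ROWS'. ROWS is JSON, a list of rows, each a list of 7 numbers: the shift along the tool's x, y, z in mm, then the turn, a rotation vector about the tool's x, y, z in rad, then the closure, from 0 (fully open) to 1 (shut). In form: [[x, y, z, rx, ry, rz, jaw], ...]. A call has 1 to 10 rows; each row shifts and turns the commanded pose from where the row before left it, along the tool's axes as they then stand; what a row does not reach is not made up. A row lasts 1/8 s, in which the tool goes at most 62.5 mm and 10.7 degrees, less where a joint would pass 70% of its speed; a pose out of reach is approached as far as the arm can. A call is refused whole if a number of a shift passes 62.5 or a number of a turn 0.188, either way. A call with a gripper value outside its range is refused whole. The fingers move at their own pace and stop on an object; the grip force is fixed at half the most. Time passes only in rows, so rows that do not move let the fingers close. It gives the time, the measured TCP pose, the force, the opening and the grip force at its end, in the units of the state.
- sensors.get_obs(): the state, without advancing time (a new reading comes with each control period).
- viewer.get_image(name): name is "side" or "top" or "wrist"; returns a dict with "frame" (420x560x3 uint8, blue, green, red), "fov_y" (degrees; the focal length in pixels is half the picture's height over the tangent of half this angle, whatever the lens; pixels are square), "cx", "cy" (the principal point, pixels), "distortion" ([k1, k2, p1, p2, k3] as OpenCV has them; the pictures are not rectified), "R" (3x3) and "t" (3): a world point X has camera coordinates R X + t. Camera axes: x right, y down, z forward; pixel columns grow to the right and rows downward; lengths in mm; the calibration is good to about 2 mm. A picture is of the moment at which its call begins. There is no depth.
- ctrl.close_job(): hands the job in; it is judged then, once.
The state is a dict: "t": time; "qpos": joint angles; "qvel": joint speeds; "joint_torque": joint torques, N m; "ee_pos": TCP position; "orientation": TCP orientation; "ft_force": force on the tool from outside, world axes, zero at the start; "moment": the same for the moment, N m; "width": finger opening in mm; "grasp_force": force on a finger pad.
Only numpy, scipy, OpenCV 4.12 (cv2) and the standard library are available. Lean on these libraries where they do the work, as an engineer would, in place of code of your own. Each camera call takes 0.05 s, during which the arm holds its last target. There are 200 camera calls.

### The job

The stone slab under the small centrifuge rocks, because its front right foot ends a few millimetres above the worktop. Line up the grey plastic wedge and push its thin end under that foot, from the front, until the foot sits snugly on it and the slab is still level; then press down firmly with a fingertip (about 10 N) on the slab's corner over the wedge, to check that it no longer rocks, and let go. Only push and press: lift nothing, do not shift the slab, and leave the centrifuge and the other things on the bench alone.

Things in the scene. Friction and masses are not known exactly. Their poses are not given: they have to be found in the camera images.
- slab: Grey stone slab, 200 mm deep (x) by 260 mm wide (y), 22 mm thick, top 47 mm and underside 25 mm above the worktop, on four round-ended steel screw feet 25 mm across at x = +-82, y = +-112 mm. Origin on the worktop under its centre; x points to its back, y to its left. It stands level on three feet; the short one is at x = -82, y = -112 mm, so about 4 N pressed on that corner tips it.
- foot_tip (a point): Lowest point of the short front right foot, 4.5 to 8.5 mm above the worktop, 18 mm behind the slab's front edge. The foot does not yield: once the wedge's slope meets it, the push rises from under 2 N to 10 N or more within some millimetres of travel, which is snug; much more lifts the slab out of level.
- slab_corner (a point): Point on the slab's top face right above the short foot, where to press: 18 mm from the slab's front and right edges, about 100 mm clear of the small centrifuge.
- wedge: Grey plastic wedge, 110 mm long, 46 mm wide, 70 g, lying flat in front of the slab, thin end roughly towards the short foot. Origin on its underside at mid-length; x points to the thin end. 2.5 mm thick at the thin end (x = +55 mm), growing evenly to 16 mm at x = -37 mm; behind that a heel 22 mm high whose upright end face (x = -55 mm) is the place to push.
- mini_spin: White round mini centrifuge, 162 x 147 x 112 mm, fixed on the slab behind and left of its middle. Origin under its centre on the slab's top face.
- tape_roll: Roll of label tape lying flat, 84 mm across, 19 mm high; origin under its centre. Leave alone.
- marker: Lab marker lying down, 135 mm long along its y, 14 mm high; origin under its centre. Leave alone.
- bottle: White reagent bottle with screw cap, 68 mm across, 120 mm high; origin under its centre. Leave alone.
- tip_box: Pipette tip box with cream lid, 106 x 143 x 76 mm; origin under its centre. Leave alone.

How it is judged (in metres and radians):
On the way, in this order (a step that is already met when the one before it is completed fails the run):
1. the wedge is under the short foot and carries it snugly, with the slab level (contact force between wedge and slab above 1.5 N and angle between slab's own z axis and vertical below 0.012 rad and y of foot_tip in the frame of wedge between -0.021 and 0.021 m and x of foot_tip in the frame of wedge between -0.037 and 0.05 m), for 0.3 s.
2. a finger presses the slab's corner over the wedge with more than 5 N, the wedge takes the load and the slab does not rock (contact force between each of the fingers, wedge and slab above 5 N and angle between slab's own z axis and vertical below 0.012 rad and horizontal distance between the grasp point and slab_corner below 0.07 m), for 0.15 s.
At the end, for the whole second after the job is handed in: The wedge lies flat under the short foot (foot within 21 mm of the wedge's centre line, on its slope) and carries at least 1 N of it; the slab is level within 0.012 rad, within 20 mm of where it stood, and all is at rest (contact force between wedge and slab above 1 N and angle between slab's own z axis and vertical below 0.012 rad and y of foot_tip in the frame of wedge between -0.021 and 0.021 m and x of foot_tip in the frame of wedge between -0.037 and 0.05 m and height (world z) of wedge below 0.004 m and distance of slab from where it was at the start of the episode below 0.02 m and linear speed of each of slab, wedge below 0.01 m/s); the robot touches nothing.
It fails at once if the wedge is lifted off the worktop (height (world z) of wedge above 0.012 m or angle between wedge's own z axis and vertical above 0.3 rad).
It fails at once if the slab is lifted or tipped (angle between slab's own z axis and vertical above 0.1 rad or height (world z) of slab above 0.012 m).
It fails at once if the slab is shoved more than 30 mm (distance of slab from where it was at the start of the episode above 0.03 m).
It fails at once if the robot pushes on the centrifuge (contact force between any of the fingers, the arm and mini_spin above 2 N).
It fails at once if a bystander is moved more than 15 mm (distance of any of tape_roll, marker, bottle, tip_box from where it was at the start of the episode above 0.015 m).
It also fails if it takes over 58 s, if anything falls off the work surface, if the arm or the gripper's body presses on something with over 40 N, if the wrist force passes 120 N, or if a joint passes its speed limit or range.

## Working session

There is one attempt and no reset: what is moved stays moved. The work goes in short steps, Python scripts to look and compute and a shell command to move; the robot and the scene stay as the last step left them, time stands still between calls to the robot, and variables do not carry over. Pictures are saved under pics/ and viewed, at most 10 in all, crops included, and the job is handed in when it is done.

```bash
mkdir -p pics
cat > h.py <<'E'
import numpy as np, cv2
from workcell import sensors, viewer, ctrl
from scipy.spatial.transform import Rotation as Ro
def cam(n):
    d=viewer.get_image(n); f=210/np.tan(np.radians(d['fov_y'])/2)
    d['K']=np.array([[f,0,d['cx']],[0,f,d['cy']],[0,0,1]]); d['R']=np.array(d['R']); d['t']=np.array(d['t']).reshape(3); d['D']=np.array(d['distortion'],float); return d
def save(d,n):
    np.savez('pics/'+n+'.npz',**{k:d[k] for k in('K','R','t','D','frame')}); cv2.imwrite('pics/'+n+'.png',d['frame'])
def load(n): return dict(np.load('pics/'+n+'.npz'))
def px2w(d,p,z):
    u=cv2.undistortPoints(np.array(p,float).reshape(-1,1,2),d['K'],d['D']).reshape(-1,2)
    r=np.c_[u,np.ones(len(u))]@d['R']; c=-d['R'].T@d['t']
    return c+r*((np.array(z)-c[2])/r[:,2])[:,None]
def w2px(d,X): return cv2.projectPoints(np.array(X,float).reshape(-1,3),cv2.Rodrigues(d['R'])[0],d['t'],d['K'],d['D'])[0].reshape(-1,2)
def st():
    o=sensors.get_obs(); print(o['t'],np.round(o['ee_pos'],1),'R',np.round(Ro.from_rotvec(o['orientation']).as_matrix(),3).tolist(),'F',np.round(o['ft_force'],2),o['width']); return o
E
python3 - <<'E'
from h import *
for n in('side','top','wrist'):
    d=cam(n); save(d,n+'0'); print(n,-d['R'].T@d['t'],d['K'][0,0])
st()
a=np.hstack([cv2.resize(load(n+'0')['frame'],(400,300)) for n in('side','wrist')])
cv2.imwrite('pics/sw.png',a)
cv2.imwrite('pics/topb.png',cv2.resize(load('top0')['frame'],(800,600)))
E
```

```text
side [ 431.62526807 1180.06296797  732.26621906] 433.3931317693131
top [ 347.34208901  -41.22583914 1664.27110277] 511.42338667985
wrist [ 260.67228438 -573.40018714  384.60320211] 356.38109229461213
0.15 [ 180.9 -597.8  222.1] R [[0.957, 0.29, -0.0], [0.29, -0.957, 0.001], [0.0, -0.001, -1.0]] F [-0.11 -0.16  0.13] 87.93143308439606
```

View pics/topb.png

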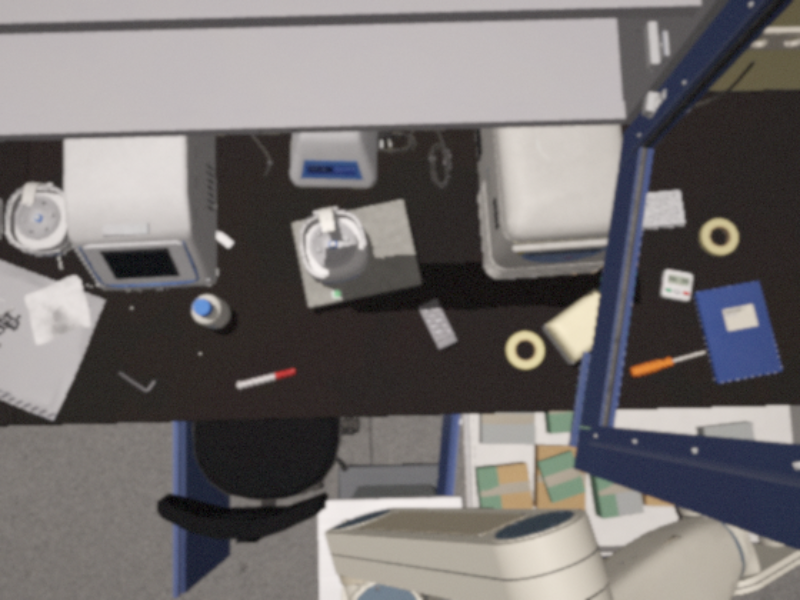

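View pics/sw.png

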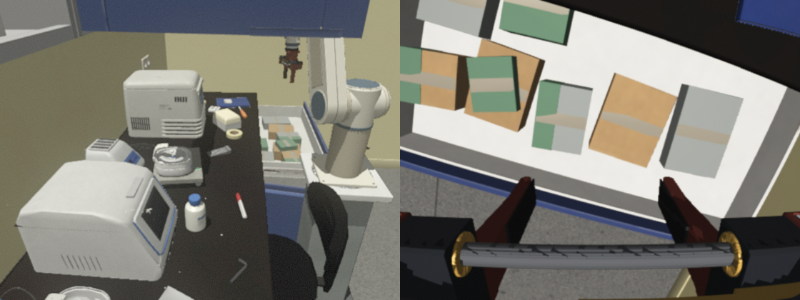

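The top view shows the slab with corners at about (291,222), (403,200), (421,285) and (309,308), and the wedge at about (438,325), in 800×600 scale. I'll enlarge that area.

Run:
```python
from h import *
d=load('top0'); c=d['frame'][130:255,195:335]
c=np.clip(c.astype(float)*1.3,0,255).astype(np.uint8)
cv2.imwrite('pics/crop0.png',cv2.resize(c,None,fx=4.8,fy=4.8,interpolation=cv2.INTER_CUBIC)[:600,:800])
```

```text
(no output)
```

View pics/crop0.png

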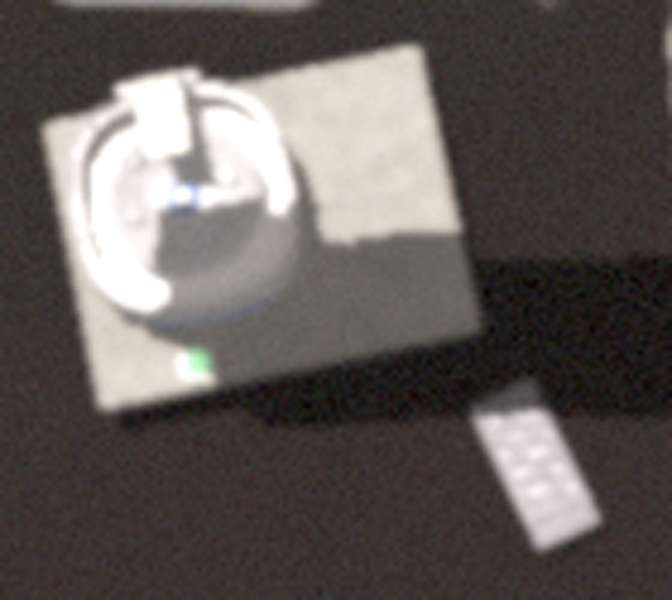

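The slab corners in the crop are at (42,123), (420,43), (480,328) and (100,412). The wedge's thin end runs about (470,403)–(535,380) and its heel (540,551)–(602,521).

Run:
```python
from h import *
d=load('top0')
def P(p,z): return px2w(d,np.array(p)/4.8+[195,130],z)[:,:2]
s=P([(42,123),(420,43),(480,328),(100,412)],[47]*4); print(s.round(1))
m=s.mean(0); ax=((s[0]+s[1])-(s[2]+s[3]))/2; ay=((s[0]+s[3])-(s[1]+s[2]))/2
print('dims',np.linalg.norm(ax),np.linalg.norm(ay)); yaw=np.arctan2(*ax[::-1]); yb=np.arctan2(-ay[0],ay[1]); print('slab',m,yaw,yb)
yw=(yaw+yb)/2;R=np.array([[np.cos(yw),-np.sin(yw)],[np.sin(yw),np.cos(yw)]])
print('foot',m+R@[-82,-112],'dir',R[:,0])
w=P([(470,403),(535,380),(602,521),(540,551)],[2.5,2.5,22,22]); print(w.round(1))
a=(w[0]+w[1])/2; b=(w[2]+w[3])/2; print('thin',a,'heel',b,'len',np.linalg.norm(a-b),'yaw',np.arctan2(*(a-b)[::-1]))
o=sensors.get_obs();
```

```text
[[768.8 206.7]
 [817.5 -50.4]
 [620.2 -85.2]
 [570.4 169.1]]
dims 201.15952053063407 260.416975255875
slab [694.20863631  60.04560446] 0.18115420983302852 0.19035462654048804
foot [634.30432497 -65.17209989] dir [0.9827972  0.18468803]
[[ 575.9  -78. ]
 [ 590.6 -123. ]
 [ 491.  -163.7]
 [ 472.  -121.5]]
thin [ 583.24918235 -100.49277035] heel [ 481.49776376 -142.59163569] len 110.11660023613825 yaw 0.39229676184786094
```

Run:
```python
from h import *
t=load('top0'); s=load('side0')
for z in(100,300,500,600,700,800,900,1000,1100):
    a=px2w(t,np.array([(590,450),(640,130),(800,500)])*.7,z)[:,:2].round()
    print(z,a.tolist(), w2px(s,[[*a[0],z],[*a[1],z]]).round().tolist())
print(px2w(t,np.array([(525,350),(575,325),(265,378)])*.7,10).round())
print('spin',px2w(t,np.array([(185/4.8+195,210/4.8+130)]),130))
```

```text
100 [[247.0, -427.0], [946.0, -583.0], [133.0, -857.0]] [[386.0, 156.0], [220.0, 138.0]]
300 [[260.0, -378.0], [869.0, -514.0], [161.0, -753.0]] [[389.0, 108.0], [230.0, 96.0]]
500 [[273.0, -328.0], [793.0, -445.0], [188.0, -648.0]] [[392.0, 51.0], [242.0, 46.0]]
600 [[279.0, -304.0], [754.0, -410.0], [202.0, -596.0]] [[394.0, 19.0], [249.0, 17.0]]
700 [[285.0, -279.0], [716.0, -375.0], [215.0, -544.0]] [[396.0, -18.0], [257.0, -16.0]]
800 [[292.0, -254.0], [678.0, -341.0], [229.0, -492.0]] [[398.0, -58.0], [265.0, -53.0]]
900 [[298.0, -230.0], [640.0, -306.0], [243.0, -440.0]] [[401.0, -103.0], [275.0, -94.0]]
1000 [[305.0, -205.0], [601.0, -271.0], [256.0, -388.0]] [[403.0, -154.0], [287.0, -142.0]]
1100 [[311.0, -180.0], [563.0, -237.0], [270.0, -336.0]] [[407.0, -212.0], [300.0, -197.0]]
[[ 467. -316.   10.]
 [ 521. -433.   10.]
 [ 420.  273.   10.]]
spin [[687.60215261 102.96750888 130.        ]]
```

View pics/side0.png

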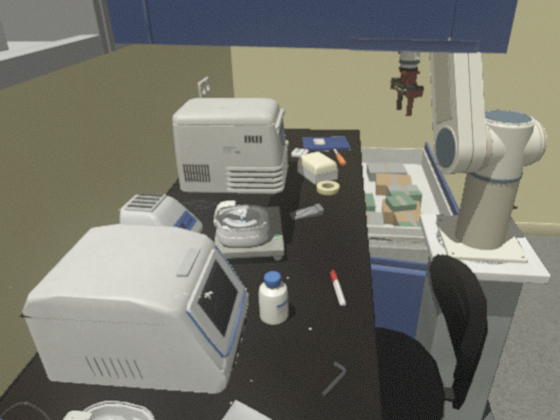

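The side view shows a blue overhead beam whose lower edge is at row ~45. I'll check in the top view whether the blue frame passes above the arm.

Run:
```python
from h import *
d=load('top0'); c=d['frame'][270:420,360:560]
cv2.imwrite('pics/crop1.png',cv2.resize(c,(800,600),interpolation=cv2.INTER_CUBIC))
print(w2px(d,[[181,-598,z] for z in(222,400,600)]), w2px(d,[[347,-41,0],[600,-300,0],[600,-300,800],[300,-300,0],[300,-300,800]]))
```

```text
[[487.81970089 340.31913315]
 [517.08537047 348.29152663]
 [561.88461535 360.49292145]] [[283.51450351 284.75412653]
 [360.08460636 205.01291132]
 [427.97365181 134.33201825]
 [364.6081779  297.37496215]
 [440.1539641  309.23519669]]
```

View pics/crop1.png

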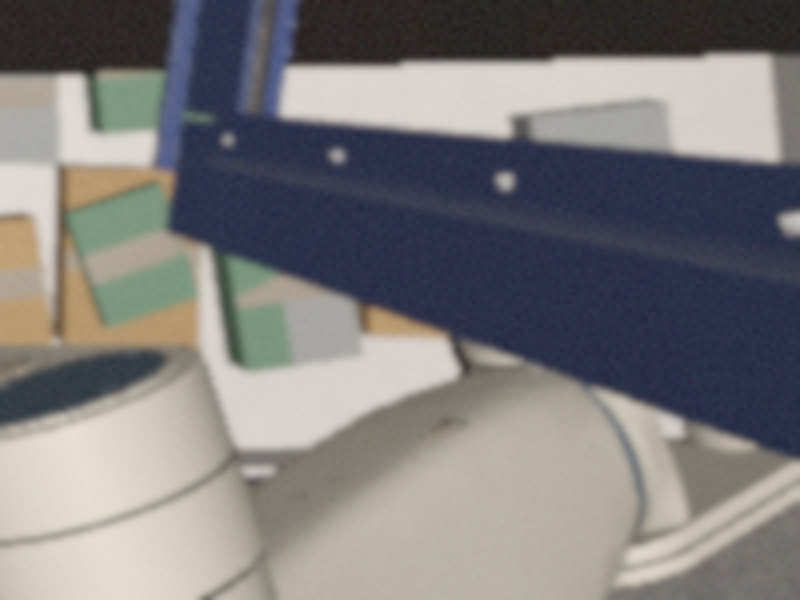

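The blue frame passes above the arm, so I'll keep low and folded while swinging clear of it.

```bash
python3 -m handwheel '[[0,-25,10,0,0,0,0.8],[0,-28,10,0,0,0,0.8],[0,-28,10,0,0,0,0.8],[0,-28,10,0,0,0,0.8],[0,-28,10,0,0,0,0.8],[0,-28,10,0,0,0,0.8],[0,-28,10,0,0,0,0.8],[0,-28,10,0,0,0,0.8],[0,-28,0,0,0,0,0.8],[0,0,0,0,0,0,0.8]]'; python3 -c "
from h import *
st()"
```

```text
t: 1.4
ee_pos: [108.4, -358.0, 142.4]
orientation: [-3.106, -0.459, 0.0]
ft_force: [-0.2, -1.3, 0.4]
width: 17.7
grasp_force: 0.0
1.4 [ 108.4 -358.   142.4] R [[0.957, 0.289, -0.0], [0.289, -0.957, 0.002], [0.0, -0.002, -1.0]] F [-0.19 -1.3   0.39] 17.65082611439975
```

```bash
python3 -m handwheel '[[30,-7,0,0,0,0,0.8],[30,-7,0,0,0,0,0.8],[30,-7,0,0,0,0,0.8],[30,-7,0,0,0,0,0.8],[30,-8,0,0,0,0,0.8],[27,-8,0,0,0,0,0.8],[0,0,0,0,0,0,0.8]]'; python3 -m handwheel '[[25,-21,0,0,0,0,0.8],[25,-21,0,0,0,-0.05,0.8],[25,-21,0,0,0,-0.048,0.8],[25,-21,0,0,0,0,0.8],[23,-22,0,0,0,0,0.8],[0,0,0,0,0,0,0.8],[0,0,0,0,0,0,0.8]]'; python3 -c "
from h import *
o=st();print(o['qpos'])
d=cam('wrist');save(d,'w1')"
```

```text
t: 2.28
ee_pos: [267.5, -267.0, 143.0]
orientation: [3.106, 0.464, 0.001]
ft_force: [-0.6, 0.2, -1.1]
width: 17.5
grasp_force: 0.0
t: 3.15
ee_pos: [345.7, -126.4, 142.7]
orientation: [3.081, 0.612, 0.0]
ft_force: [-1.1, -0.0, 0.3]
width: 17.6
grasp_force: 0.0
3.15 [ 345.7 -126.4  142.7] R [[0.924, 0.382, 0.0], [0.382, -0.924, -0.0], [0.0, 0.0, -1.0]] F [-1.12 -0.02  0.31] 17.576113491885607
[-3.82531619e-01  1.84190099e-01  2.22963899e+00 -3.53677464e-04
  7.27491618e-01  7.96607342e-01]
```

View pics/w1.png

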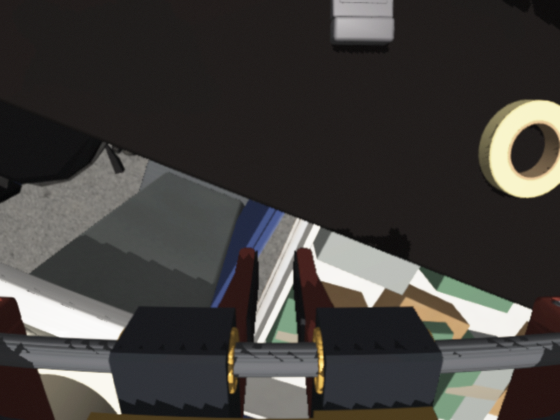

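The wrist view shows the heel's end face with its bottom edge at about (334,44)–(392,42). The tape roll is well to the right at (530,148).

Run:
```python
from h import *
d=load('w1'); w=px2w(d,[(334,44),(392,42)],0);print(w,np.linalg.norm(w[0]-w[1]),'yaw',np.arctan2(-(w[0]-w[1])[0],(w[0]-w[1])[1]))
t=np.array([345.7,-126.4]);c,s=.924,.382
h=w.mean(0)[:2];v=h-t;print('tool',v@[c,s],v@[s,-c])
```

```text
[[ 4.77021996e+02 -1.22600715e+02  0.00000000e+00]
 [ 4.97393097e+02 -1.65164572e+02 -5.68434189e-14]] 47.18753726647096 yaw 0.4463822467770847
tool 124.07460305700114 70.20984500589991
```

```bash
python3 -m handwheel '[[22,17,15,0,0,-0.02,0.8],[22,17,15,0,0,0,0.8],[22,17,15,0,0,0,0.8],[22,18,15,0,0,0,0.8],[0,0,15,0,0,0,0.8],[0,0,0,0,0,0,0.8],[0,0,0,0,0,0,0.8]]'; python3 -c "
from h import *
o=st()
d=cam('wrist');save(d,'w2')
cv2.imwrite('pics/w2b.png',cv2.resize(np.clip(d['frame'].astype(float)*1.8,0,255).astype(np.uint8),(800,600)))"
```

```text
t: 4.08
ee_pos: [452.6, -154.1, 67.8]
orientation: [-3.075, -0.641, 0.001]
ft_force: [0.6, -0.1, -0.1]
width: 17.4
grasp_force: 0.0
4.075 [ 452.6 -154.1   67.8] R [[0.917, 0.4, -0.001], [0.4, -0.917, 0.0], [-0.001, -0.001, -1.0]] F [ 0.56 -0.13 -0.07] 17.383474563200235
```

View pics/w2b.png

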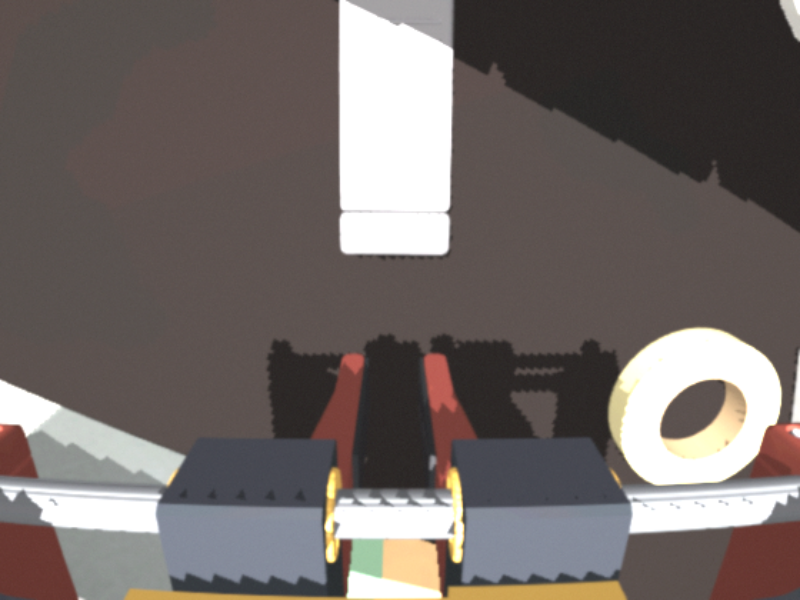

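The wedge sits square in the tool frame: sides at columns 340 and 452, heel edge at row 254. The fingers are centred on it.

Run:
```python
from h import *
d=load('w2'); w=px2w(d,np.array([(340,254),(449,254),(341,10),(453,10)])*.7,[22,22,6,6]);print(w)
c,s=.917,.4;t=np.array([452.6,-154.1])
for p in [*w[:,:2],np.array([634.3,-65.2])]: v=p-t;print('tool',v@[c,s],v@[s,-c])
```

```text
[[ 475.54314566 -119.07505632   22.        ]
 [ 493.79086421 -161.00415674   22.        ]
 [ 565.53965123  -81.28288132    6.        ]
 [ 583.60231676 -122.72701395    6.        ]]
tool 35.048842043304425 -22.940615092880414
tool 35.010359790309565 22.80745741272909
tool 132.69250764682837 -21.597437334304207
tool 132.67831888956678 23.631898493132535
tool 202.17889999999994 -8.841300000000016
```

```bash
python3 -m handwheel '[[0,0,20,0,0,0,0.8],[0,0,20,0,0,0,0.8],[0,0,10,0,0,0,0.8],[0,0,9,0,0,0,0.8],[5,0,0,0,0,0,0.8],[5,0,0,0,0,0,0.8],[4,0,0,0,0,0,0.8],[0,0,0,0,0,0,0.8],[0,0,0,0,0,0,0.8]]'; python3 -m handwheel '[[4,0,0,0,0,0,0.8],[4,0,0,0,0,0,0.8],[4,0,0,0,0,0,0.8],[4,0,0,0,0,0,0.8],[0,0,0,0,0,0,0.8]]'
```

```text
t: 5.25
ee_pos: [466.6, -148.4, 8.8]
orientation: [3.075, 0.642, 0.0]
ft_force: [-0.3, 0.2, -0.1]
width: 17.5
grasp_force: 0.0
t: 5.88
ee_pos: [481.8, -142.0, 8.7]
orientation: [3.075, 0.643, 0.001]
ft_force: [0.6, -0.5, -0.3]
width: 17.6
grasp_force: 0.0
```

```bash
python3 -m handwheel '[[4,0,0,0,0,0,0.8],[4,0,0,0,0,-0.012,0.8],[4,0,0,0,0,-0.012,0.8],[4,0,0,0,0,-0.012,0.8],[4,0,0,0,0,-0.012,0.8],[4,0,0,0,0,-0.012,0.8],[2,0,0,0,0,0,0.8],[0,0,0,0,0,0,0.8],[0,0,0,0,0,0,0.8]]'; python3 -c "
from h import *
o=st()
d=cam('wrist');save(d,'w3')
cv2.imwrite('pics/w3b.png',cv2.resize(np.clip(d['frame'].astype(float)*1.8,0,255).astype(np.uint8),(800,600)))"
```

```text
t: 7.0
ee_pos: [504.8, -131.1, 8.7]
orientation: [-3.055, -0.734, -0.0]
ft_force: [-1.2, -0.2, 0.2]
width: 17.6
grasp_force: 0.0
7.0 [ 504.8 -131.1    8.7] R [[0.891, 0.454, 0.0], [0.454, -0.891, 0.0], [0.0, 0.0, -1.0]] F [-1.18 -0.25  0.18] 17.587759989997178
```

View pics/w3b.png

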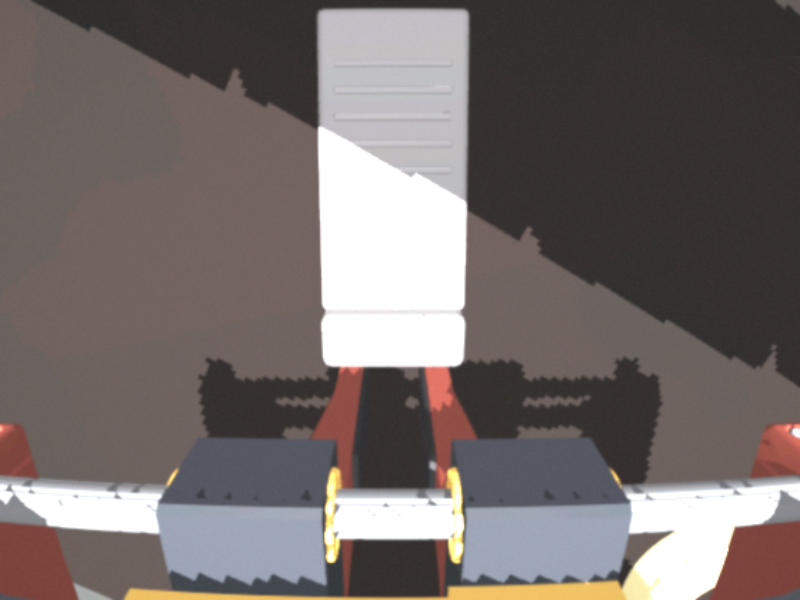

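The wedge lies square against both fingertips, with its thin end at (318,10)–(468,10).

Run:
```python
from h import *
d=load('w3'); w=px2w(d,np.array([(318,10),(468,10),(323,366),(464,366)])*.7,[2.5,2.5,22,22])
c,s=.891,.454;t=np.array([504.8,-131.1])
for p in [*w[:,:2],np.array([634.3,-65.2])]: v=p-t;print('tool',v@[c,s],v@[s,-c])
```

```text
tool 120.67343968422058 -23.392275704782595
tool 120.65150697147956 22.216491179338586
tool 11.827497404357747 -23.285689986349173
tool 11.803833851180084 22.318989413411263
tool 145.30309999999994 0.07609999999998461
```

```bash
python3 -m handwheel '[[4,0,0,0,0,0,0.8],[5,0,0,0,0,0,0.8],[5,0,0,0,0,0,0.8],[5,0,0,0,0,0,0.8],[5,0,0,0,0,0,0.8],[4,0,0,0,0,0,0.8],[2,0,0,0,0,0,0.8],[0,0,0,0,0,0,0.8]]'; python3 -m handwheel '[[2,0,0,0,0,0,0.8],[2,0,0,0,0,0,0.8],[1,0,0,0,0,0,0.8],[0,0,0,0,0,0,0.8]]';python3 -m handwheel '[[1,0,0,0,0,0,0.8],[1,0,0,0,0,0,0.8],[1,0,0,0,0,0,0.8],[0,0,0,0,0,0,0.8]]'
```

```text
t: 8.05
ee_pos: [531.8, -117.4, 8.7]
orientation: [3.054, 0.734, 0.001]
ft_force: [0.2, 0.2, -0.4]
width: 17.7
grasp_force: 0.0
t: 8.55
ee_pos: [536.2, -115.2, 8.7]
orientation: [3.055, 0.734, 0.0]
ft_force: [-0.6, 1.2, 0.1]
width: 17.5
grasp_force: 0.0
t: 9.05
ee_pos: [538.9, -113.8, 8.7]
orientation: [3.055, 0.734, 0.0]
ft_force: [-0.9, -0.9, -1.2]
width: 17.8
grasp_force: 0.0
```

Travel is 38 mm and there's no contact with the foot yet. I'll continue in small steps.

```bash
python3 -m handwheel '[[1,0,0,0,0,0,0.8],[1,0,0,0,0,0,0.8],[1,0,0,0,0,0,0.8],[0,0,0,0,0,0,0.8]]'; python3 -m handwheel '[[1,0,0,0,0,0,0.8],[1,0,0,0,0,0,0.8],[0,0,0,0,0,0,0.8]]';python3 -m handwheel '[[1,0,0,0,0,0,0.8],[1,0,0,0,0,0,0.8],[0,0,0,0,0,0,0.8]]'
```

```text
t: 9.55
ee_pos: [540.3, -112.6, 8.7]
orientation: [-3.054, -0.734, 0.003]
ft_force: [-5.3, -3.3, 4.5]
width: 17.2
grasp_force: 3.0
t: 9.93
ee_pos: [541.1, -112.0, 8.7]
orientation: [-3.054, -0.734, 0.006]
ft_force: [-8.2, -5.9, 7.8]
width: 17.6
grasp_force: 5.1
t: 10.3
ee_pos: [541.8, -111.4, 8.7]
orientation: [-3.053, -0.734, 0.009]
ft_force: [-11.9, -8.6, 11.3]
width: 17.8
grasp_force: 7.3
```

```bash
python3 -m handwheel '[[0,0,0,0,0,0,0.8],[0,0,0,0,0,0,0.8],[0,0,0,0,0,0,0.8],[0,0,0,0,0,0,0.8]]'; python3 -m handwheel '[[-2,0,0,0,0,0,0.8],[-2,0,0,0,0,0,0.8],[-3,0,0,0,0,0,0.8],[-5,0,0,0,0,0,0.8],[-5,0,0,0,0,0,0.8],[-5,0,0,0,0,0,0.8],[0,0,0,0,0,0,0.8]]';python3 -c "
from h import *
o=st()
d=cam('wrist');save(d,'w4')
cv2.imwrite('pics/w4b.png',cv2.resize(np.clip(d['frame'].astype(float)*1.8,0,255).astype(np.uint8),(800,600)))"
```

```text
t: 10.8
ee_pos: [541.8, -111.4, 8.7]
orientation: [-3.053, -0.734, 0.009]
ft_force: [-12.6, -8.4, 11.0]
width: 17.5
grasp_force: 7.2
t: 11.68
ee_pos: [524.9, -120.8, 8.6]
orientation: [-3.055, -0.734, 0.001]
ft_force: [-0.4, 0.4, -0.3]
width: 17.5
grasp_force: 0.0
11.675 [ 524.9 -120.8    8.6] R [[0.891, 0.454, -0.0], [0.454, -0.891, 0.0], [-0.0, -0.0, -1.0]] F [-0.45  0.45 -0.26] 17.460486844434698
```

View pics/w4b.png

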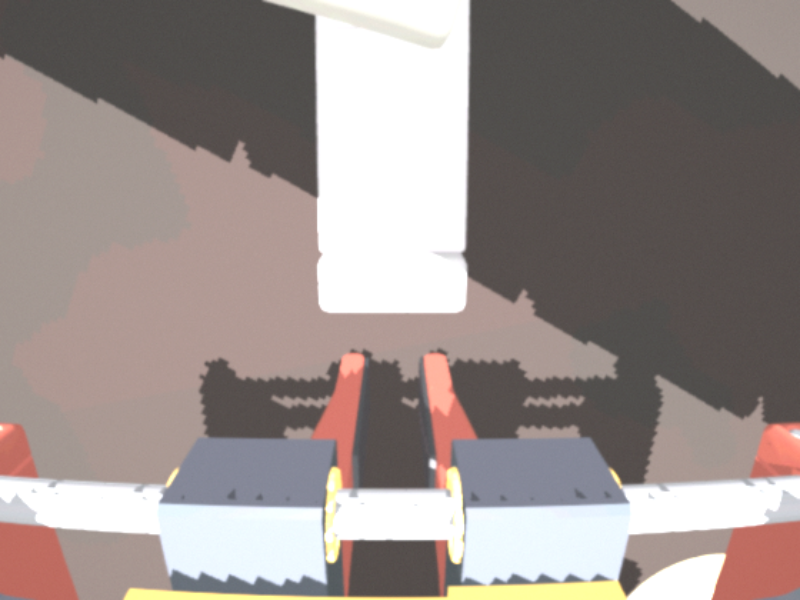

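The wedge stayed put and straight: heel (319,312)–(467,312). The slab's front right top corner shows at about (450,32). I'll derive the press point from it.

Run:
```python
from h import *
d=load('w4'); R=np.array([[.9828,-.1847],[.1847,.9828]])
p=px2w(d,np.array([(450,32)])*.7,[47])[0,:2]; f=p+R@[18,18]; print(p,f)
w=px2w(d,np.array([(319,312),(467,312)])*.7,[22,22])[:,:2]; 
c,s=.891,.454;t=np.array([524.9,-120.8])
for q in [f,np.array([634.3,-65.2]),*w]: v=q-t;print('tool',v@[c,s],v@[s,-c])
```

```text
[624.98962887 -83.6094732 ] [639.35542887 -62.5944732 ]
tool 128.40509628595595 0.10164032596647755
tool 122.71779999999998 0.12799999999999737
tool 30.344129796275066 -23.700652019376488
tool 30.310744183004164 22.434075313023584
```

```bash
python3 -m handwheel '[[-3,0,-10,0,0,0,0.8],[0,0,-25,0,0,0,1],[0,0,-25,0,0,0,1],[0,0,-12,0,0,0,1],[0,0,-5,0,0,-0.1,1],[0,0,0,0,0,-0.1,1],[0,0,0,0,0,-0.1,1],[0,0,0,0,0,-0.1,1],[0,0,0,0,0,0,1],[0,0,0,0,0,0,1]]';python3 -c "
from h import *
o=st();R=Ro.from_rotvec(o['orientation']).as_matrix();print(R.T@(np.array([634.5,-65.5,o['ee_pos'][2]])-o['ee_pos']),o['qpos'])"
```

```text
t: 12.98
ee_pos: [522.6, -122.0, 85.6]
orientation: [-2.849, -1.324, 0.0]
ft_force: [0.3, -0.5, -0.1]
width: 0.6
grasp_force: 0.0
12.975 [ 522.6 -122.    85.6] R [[0.645, 0.764, -0.0], [0.764, -0.645, 0.0], [-0.0, -0.0, -1.0]] F [ 0.35 -0.47 -0.1 ] 0.6423656802858237
[ 1.15371061e+02  4.91074185e+01 -1.76749662e-02] [-2.51549835e-01  4.98126583e-01  1.90886660e+00  2.00269911e-05
  7.34798568e-01  4.49326159e-01]
```

```bash
python3 -m handwheel '[[23,10,0,0,0,0,1],[23,10,0,0,0,0,1],[23,10,0,0,0,0,1],[23,10,0,0,0,0,1],[23,9,0,0,0,0,1],[0,0,10,0,0,0,1],[0,0,10,0,0,0,1],[0,0,10,0,0,0,1],[0,0,4,0,0,0,1],[0,0,0,0,0,0,1]]'; python3 -m handwheel '[[0,0,1,0,0,0,1],[0,0,1,0,0,0,1],[0,0,1,0,0,0,1],[0,0,0,0,0,0,1]]'
```

```text
t: 14.22
ee_pos: [633.7, -65.8, 51.2]
orientation: [-2.848, -1.326, 0.001]
ft_force: [-0.7, 0.1, 0.5]
width: 0.5
grasp_force: 0.0
t: 14.72
ee_pos: [634.2, -65.5, 48.7]
orientation: [-2.848, -1.327, -0.0]
ft_force: [-0.3, 0.3, -0.2]
width: 0.3
grasp_force: 0.0
```

```bash
python3 -m handwheel '[[0,0,1,0,0,0,1],[0,0,1,0,0,0,1],[0,0,0,0,0,0,1]]'; python3 -m handwheel '[[0,0,1,0,0,0,1],[0,0,0,0,0,0,1]]';  python3 -m handwheel '[[0,0,1,0,0,0,1],[0,0,0,0,0,0,1]]'
```

```text
t: 15.1
ee_pos: [634.2, -65.5, 46.8]
orientation: [2.848, 1.326, 0.0]
ft_force: [-0.4, -0.1, 2.4]
width: 0.2
grasp_force: 0.9
t: 15.35
ee_pos: [634.3, -65.5, 46.6]
orientation: [2.848, 1.326, 0.0]
ft_force: [-3.7, 0.4, 7.8]
width: 0.6
grasp_force: 4.6
t: 15.6
ee_pos: [634.3, -65.6, 46.5]
orientation: [2.848, 1.326, 0.0]
ft_force: [-5.7, 1.0, 16.7]
width: 0.7
grasp_force: 8.1
```

It takes 16.7 N with hardly any sinking. I'll hold briefly, then let go.

```bash
python3 -m handwheel '[[0,0,0,0,0,0,1],[0,0,0,0,0,0,1],[0,0,0,0,0,0,1]]'; python3 -m handwheel '[[0,0,-1,0,0,0,1],[0,0,-1,0,0,0,1],[0,0,-2,0,0,0,1],[0,0,-5,0,0,0,1],[0,0,-15,0,0,0,1],[0,0,-15,0,0,0,1],[-20,0,-15,0,0,0,1],[-30,0,0,0,0,0,1],[-30,0,0,0,0,0,1],[0,0,0,0,0,0,1]]'; python3 -m handwheel '[[0,0,0,0,0,0,1],[0,0,0,0,0,0,1],[0,0,0,0,0,0,1]]';python3 -c "
from h import *
a=cam('top');save(a,'t5');b=cam('wrist');save(b,'w5');st()
x=np.hstack([cv2.resize(a['frame'][130:255,195:335],(400,357)),cv2.resize(np.clip(b['frame']*1.5,0,255).astype(np.uint8),(400,357))])
cv2.imwrite('pics/f.png',x)"
```

```text
t: 15.98
ee_pos: [634.3, -65.6, 46.4]
orientation: [2.848, 1.326, 0.0]
ft_force: [-6.2, 0.9, 15.9]
width: 0.8
grasp_force: 8.1
t: 17.23
ee_pos: [580.9, -128.7, 99.6]
orientation: [-2.85, -1.323, 0.001]
ft_force: [0.5, 0.1, 0.9]
width: 0.6
grasp_force: 0.0
t: 17.6
ee_pos: [583.1, -126.3, 98.7]
orientation: [2.847, 1.328, 0.0]
ft_force: [0.6, -0.1, 0.3]
width: 0.3
grasp_force: 0.0
17.7 [ 582.9 -126.3   98.6] R [[0.643, 0.766, -0.0], [0.766, -0.643, 0.0], [-0.0, -0.0, -1.0]] F [-0.67  0.6   0.15] 0.07179608169336274
```

View pics/f.png

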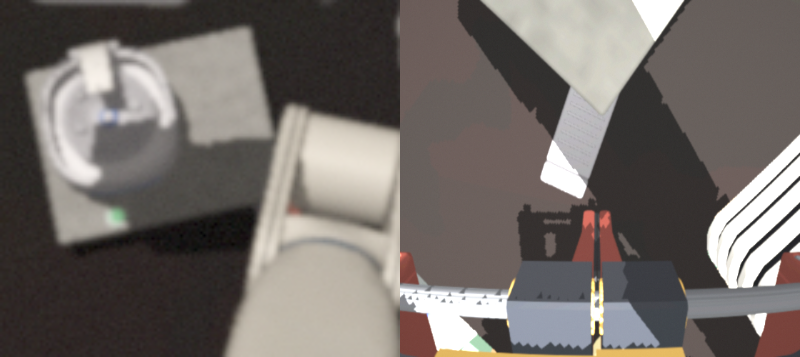

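The slab's corners are where they started. The wedge sits under the short foot and the arm touches nothing, so I'm handing in.

```bash
python3 -c "
from workcell import ctrl
print(ctrl.close_job())"
```

```text
the job is handed in; nothing more can be done
None
```

The wedge is snug under the short front right foot. The corner took a press of about 16 N (more than the 10 N asked) without rocking. The arm is clear and the job is handed in at about 18 s, though no verdict came back.

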